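# Nest the handled parts pans with their handles fanned

## Robot

A 7-joint arm with a two-finger parallel gripper is mounted at the origin on a cart in front of the work surface, level with it; the furniture and walls round the work are solid. World frame = base frame: x ahead of the robot, y to its left, z up, the work surface at z = 0. Lengths are in m, angles in rad, forces in N, time in s.
With the tool pointing down it reaches from about 0.4 to 0.875 m from the base axis. Payload 19.3 kg.
Tool frame: the origin (TCP) lies at the very end of the fingers, on their centre line; the grasp point (between the pads) lies 19 mm behind it; z points along the fingers, y is the direction in which the jaws open and shut (so a half turn about z gives the same grasp; the last joint's range is limited). The gripper opens to 85 mm and grips with 20 to 120 N. Pads are 22 mm wide; open, the fingers measure 114 mm over their backs; the gripper's body (76 mm by 85 mm) begins 54 mm behind the grasp point. The pads swing forward as they close: fully open they stand 13 mm farther back than shut.
Start: joints at [1.187, 0.521, -0.036, 1.599, 0.021, 1.021, -0.113], TCP at [0.193, -0.594, 0.231] pointing down, gripper open.
Joint ranges: [-2.91, 2.91], [-0.3, 2.13], [-1.5, 1.42], [0.17, 2.43], [-1.26, 4.41], [0.16, 1.93], [-2.52, 2.52]. Speed limits (rad/s): [1.89, 1.89, 2.39, 2.39, 3.01, 3.01, 3.01].

## Interface

Orientations are given as [roll, pitch, yaw] about the fixed x, y, z axes, in that order (R = Rz(yaw) Ry(pitch) Rx(roll)).
In Python, from workcell import telemetry, imaging, ticket gives the robot as it stands.
- The arm moves only by the tool carry_out, never from a script. Its argument "series" is a list of rows, each a list of 7 numbers: the shift along the tool's x, y, z in m, then the turn, a rotation vector about the tool's x, y, z in rad, then the closure in counts, from 0 (fully open) to 255 (shut). In form: [[tx, ty, tz, ax, ay, az, jaw], ...]. A call has 1 to 10 rows; each row is the pose to reach, as a shift and turn from the pose commanded when the call began, along the tool's axes at that moment; what a row does not reach only later rows make up. A row lasts 1/8 s, in which the tool goes at most 62.5 mm and 10.7 degrees, less where a joint would pass 70% of its speed; a pose out of reach is approached as far as the arm can. A call with a gripper value outside its range is refused whole. The fingers move at their own pace and stop on an object; "force" is the grip in N (left out, the last holds). Time passes only in rows, so rows that repeat a pose let the fingers close. It gives the time, the measured TCP pose, the force and the opening at its end, in the units of the state.
- telemetry.observe(): the state, without advancing time (a new reading comes with each control period).
- imaging.grab_frame(name): name is "scene" or "top" or "wrist"; returns (picture, depth): 400x640x3 uint8, blue, green, red; 400x640 float32, m along the optical axis (not along the pixel's ray), 0 where there is no reading.
- imaging.camera_info(name): a dict with "mtx" (3x3 intrinsics, pixels), "extrinsics" (4x4, takes a point from camera to world coordinates); the wrist camera has in their place "hand_eye" (4x4, takes a point from camera to tool coordinates, whose origin is the TCP and whose axes are the flange's). Camera axes: x right, y down, z forward; pixel columns grow to the right and rows downward; lengths in m; the calibration is good to about 2 mm. A picture is of the moment at which its call begins: read the wrist's pose just before it. camera_info takes no time and is no camera call.
- ticket.job_done(): hands the job in, once; it reports no verdict.
The state is a dict: "clock": time; "qpos": joint angles; "qd": joint speeds; "joint_efforts": joint torques, N m; "position": TCP position; "tool_rot": TCP orientation; "force": force on the tool from outside, world axes, zero at the start; "moment": the same for the moment, N m; "grip_width": finger opening in m.
Only numpy, scipy, OpenCV 4.12 (cv2) and the standard library are available. Lean on these libraries where they do the work, as an engineer would, in place of code of your own. Each camera call takes 0.05 s, during which the arm holds its last target.

## Task

Put the three handled steel parts pans away as one nest: leave the large pan standing where it is, lower the medium pan into it and the small pan into the medium one, each sitting flat on the floor of the pan below. Fan the handles so that each clears the one below: each handle should point about 45 degrees further counter-clockwise (seen from above) than the handle of the pan it sits in. Do not drop the pans in, and leave the other things on the bench alone.

Things in the scene. Friction and masses are not known exactly. Their poses are not given: they have to be found in the camera images.
- pan_large: large steel pan: outside 112 mm across at the rim, 90 at the foot, 34 tall, wall 2.5, floor 3, about 90 g. Origin: centre of its underside, z up; the straight level handle runs along its own -x (yaw 0: towards the robot). The bottom of the nest.
- pan_large_grip (a point): middle of the large pan's handle grip (bar 12 mm wide, 12 mm high, 64 mm long, rounded edges): 96 mm from the pan's axis along its own -x, 39 mm above its underside; axes as the pan's. The bar can be pinched across its 12 mm width from above.
- pan_medium: medium steel pan: outside 92 mm across at the rim, 70 at the foot, 37 tall, wall 2.5, floor 3, about 90 g. Origin: centre of its underside, z up; the straight level handle runs along its own -x (yaw 0: towards the robot). Nested, it rests 3 mm above the large pan's underside with 6 mm play all round, its handle over that pan's rim; above that pan's handle it cannot go down.
- pan_medium_grip (a point): middle of the medium pan's handle grip (bar 12 mm wide, 12 mm high, 64 mm long, rounded edges): 86 mm from the pan's axis along its own -x, 42 mm above its underside; axes as the pan's. The bar can be pinched across its 12 mm width from above.
- pan_small: small steel pan: outside 72 mm across at the rim, 50 at the foot, 40 tall, wall 2.5, floor 3, about 90 g. Origin: centre of its underside, z up; the straight level handle runs along its own -x (yaw 0: towards the robot). Nested, it rests 3 mm above the medium pan's underside with 6 mm play all round, its handle over that pan's rim; above that pan's handle it cannot go down.
- pan_small_grip (a point): middle of the small pan's handle grip (bar 12 mm wide, 12 mm high, 64 mm long, rounded edges): 76 mm from the pan's axis along its own -x, 45 mm above its underside; axes as the pan's. The bar can be pinched across its 12 mm width from above.
- white_tub: bystander: round white plastic tub without handle, 90 mm across, 36 mm tall; origin at the centre of its underside
- power_brick: bystander: black power brick 44x99x30 mm; origin at the centre of its underside
- heatsink: bystander: finned aluminium heatsink 40x40x18 mm; origin at the centre of its underside
- terminal_block: bystander: green terminal block 14x52x17 mm; origin at the centre of its underside
Things that resemble listed ones, but are neither listed nor needed, are in the scene too. What is shaped like the pan_small but brown is not meant.

How it is judged:
By the outcome, as a careful person would: the job done as asked, in the order asked, and still so for the second after the job is handed in, with the robot touching nothing.
It also fails if it takes over 64 s, if anything falls off the work surface, if the arm or the gripper's body presses on something with over 40 N, if the wrist force passes 120 N, or if a joint passes its speed limit or range.

## Working session

There is one attempt and no reset: what is moved stays moved. The work goes in short steps, Python scripts to look and compute and a tool call to move; the robot and the scene stay as the last step left them, time stands still between calls to the robot, and variables do not carry over. Pictures are saved under pics/ and viewed, and the job is handed in when it is done.

Besides the shell and the picture viewer there is one more tool, called after "Request:" by a JSON object that holds its "api" and its "payload". carry_out: Moves the arm, as the interface text tells. Its arguments: {"type":"object","properties":{"series":{"type":"array"},"force":{"type":"number"}},"required":["series"]}

```bash
ls; mkdir -p pics; python3 - <<'E'
from workcell import telemetry, imaging, ticket
import cv2,numpy as np
s=telemetry.observe();print(s)
for n in ["top","scene"]:
    p,d=imaging.grab_frame(n);cv2.imwrite(f"pics/{n}0.png",p);np.save(f"pics/{n}0.npy",d)
    print(n,imaging.camera_info(n))
print(imaging.camera_info("wrist"))
E
```

```text
pics
{'clock': 0.0, 'qpos': array([ 1.18677472,  0.5220577 , -0.0363557 ,  1.59997814,  0.0212172 ,
        1.02110957, -0.11279528]), 'qd': array([ 0.00063525, -0.00037925, -0.00078144,  0.00052675,  0.00135505,
        0.00023085,  0.00136606]), 'joint_efforts': array([ 5.66900526e-04, -9.27112055e+01,  1.98031873e+00, -3.69948292e+01,
        1.80010172e-02,  8.08879850e-03, -7.27949259e-05]), 'position': array([ 0.192809  , -0.59416778,  0.2307089 ]), 'tool_rot': array([-3.14042852e+00,  8.36037344e-05,  3.13849395e-01]), 'force': array([-0.59715127, -0.33890833,  0.22505554]), 'moment': array([0.04454491, 0.03032458, 0.0145286 ]), 'grip_width': 0.0853213325512286}
top {'mtx': array([[404.58337721,   0.        , 321.41758469],
       [  0.        , 404.58337721, 197.38488487],
       [  0.        ,   0.        ,   1.        ]]), 'extrinsics': array([[ 0.00584909, -0.99507948,  0.09890709,  0.45634305],
       [-0.99998045, -0.00560166,  0.00277915, -0.01617301],
       [-0.00221143, -0.09892141, -0.99509279,  1.10233375],
       [ 0.        ,  0.        ,  0.        ,  1.        
[... 250 characters left out ...]
      [-0.57836905,  0.42642294, -0.69545145,  0.85162191],
       [-0.02025469, -0.85974731, -0.51031785,  0.68838453],
       [ 0.        ,  0.        ,  0.        ,  1.        ]])}
{'mtx': array([[315.72050896,   0.        , 321.85660758],
       [  0.        , 315.72050896, 197.95731405],
       [  0.        ,   0.        ,   1.        ]]), 'hand_eye': array([[-5.36767067e-04, -9.53907514e-01, -3.00100260e-01,
         7.74879256e-02],
       [ 9.99999780e-01, -6.28779199e-04,  2.10030651e-04,
         1.34722971e-03],
       [-3.89046617e-04, -3.00100082e-01,  9.53907642e-01,
        -1.42669897e-01],
       [ 0.00000000e+00,  0.00000000e+00,  0.00000000e+00,
         1.00000000e+00]])}
```

View pics/top0.png

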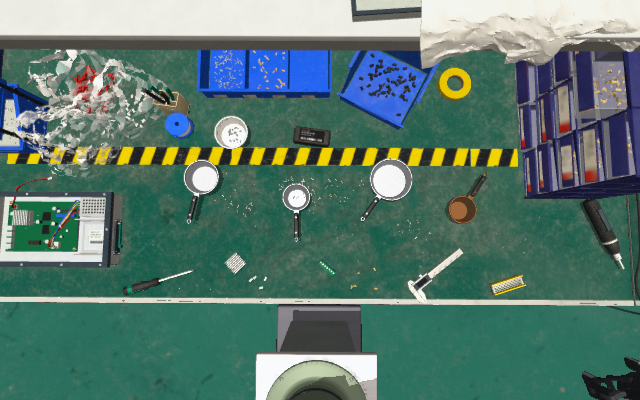

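View pics/scene0.png

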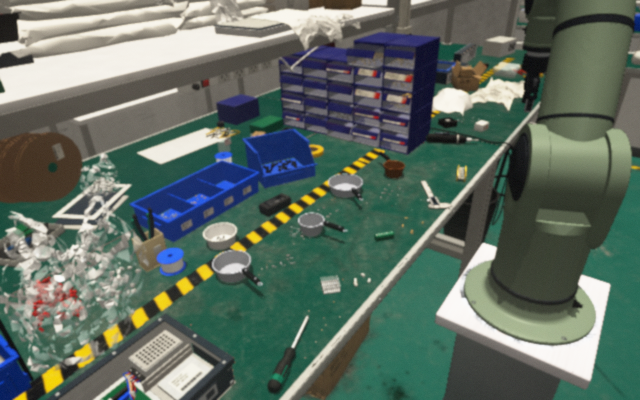

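The large pan is the biggest steel one at top (391,181), the medium at (202,178) and the small at (296,197). Lookalikes are the brown pan at (462,209) and the white tub at (232,131), which has no handle. Next I'll measure and look at close crops.

```bash
cat > h.py <<'E'
import numpy as np,cv2
from workcell import telemetry, imaging
from scipy.spatial.transform import Rotation as R
def cam(n,s=None):
    i=imaging.camera_info(n);K=i['mtx']
    if n!='wrist': return K,i['extrinsics']
    T=np.eye(4);T[:3,:3]=R.from_euler('xyz',s['tool_rot']).as_matrix();T[:3,3]=s['position']
    return K,T@i['hand_eye']
def ray(K,T,uv,z):
    uv=np.atleast_2d(uv).astype(float)
    r=np.c_[uv,np.ones(len(uv))]@np.linalg.inv(K).T@T[:3,:3].T
    t=(z-T[2,3])/r[:,2]
    return T[:3,3]+r*t[:,None]
def cloud(K,T,d):
    v,u=np.mgrid[:d.shape[0],:d.shape[1]]
    P=np.stack([(u-K[0,2])/K[0,0]*d,(v-K[1,2])/K[1,1]*d,d],-1)
    return P@T[:3,:3].T+T[:3,3]
E
python3 - <<'E'
from h import *
p=cv2.imread('pics/top0.png');d=np.load('pics/top0.npy');K,T=cam('top')
W=cloud(K,T,d);h=W[...,2]
for n,(u,v) in dict(L=(391,181),M=(202,178),S=(296,197)).items():
    sl=(slice(v-40,v+60),slice(u-50,u+50))
    print(n,'table',np.median(h[sl]))
    hh=h[sl]; m=((hh>0.015)&(hh<0.08)).astype(np.uint8)
    nl,lab,st,c=cv2.connectedComponentsWithStats(m)
    print(st[1:].tolist())
c=np.hstack([cv2.resize(p[v-40:v+60,u-40:u+40],None,fx=4,fy=4,interpolation=cv2.INTER_CUBIC)[:,:] for u,v in [(391,181),(296,197)]])
c=np.hstack([cv2.resize(p[v-30:v+60,u-35:u+35],None,fx=3.7,fy=3.7,interpolation=cv2.INTER_CUBIC) for u,v in [(202,178),(296,197),(391,181)]])
cv2.imwrite('pics/crop0.png',c);print(c.shape)
hm=np.clip(h*255/0.08,0,255).astype(np.uint8)
c=np.hstack([cv2.resize(hm[v-30:v+60,u-35:u+35],None,fx=3.7,fy=3.7,interpolation=cv2.INTER_NEAREST) for u,v in [(202,178),(296,197),(391,181)]])
cv2.imwrite('pics/crop0h.png',c)
E
```

```text
L table 0.00026003630561066693
[[20, 17, 52, 63, 569]]
M table -0.0003542503509620376
[[63, 0, 32, 11, 88], [32, 22, 35, 64, 508]]
S table -0.00022449166437776835
[[36, 26, 28, 59, 416]]
(333, 777, 3)
```

View pics/crop0.png

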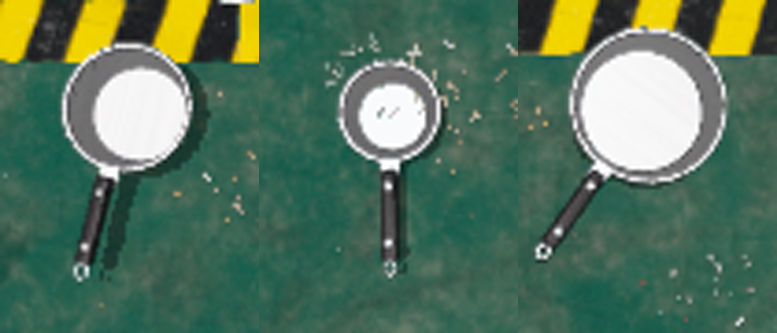

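View pics/crop0h.png

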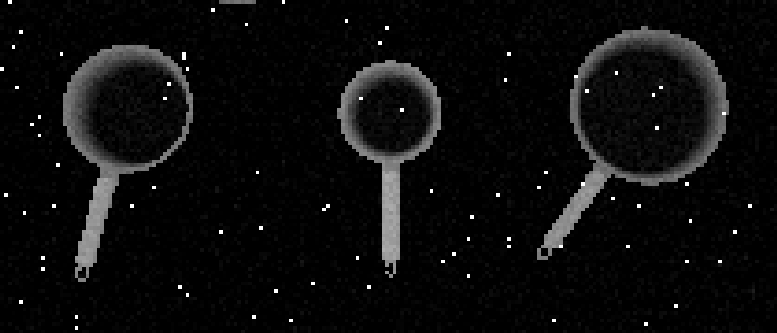

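The crop shows three steel pans with black straight handles, left to right medium, small, large (rims ~34, 27, 42 px). Next I fit rim circles and handle axes.

```bash
cat >> h.py <<'E'
from scipy.optimize import least_squares
PAN=dict(L=(.112,.034,.096,.039),M=(.092,.037,.086,.042),S=(.072,.040,.076,.045))
def comp(h,seed,zlo=0.015,zhi=0.08):
    m=((h>zlo)&(h<zhi)).astype(np.uint8)
    n,lab=cv2.connectedComponents(m)
    v,u=np.nonzero(m);i=np.argmin((u-seed[0])**2+(v-seed[1])**2)
    return (lab==lab[v[i],u[i]]).astype(np.uint8)
def pan(K,T,d,n,seed,dz=0.):
    D,H,g,gz=PAN[n]
    m=comp(cloud(K,T,d)[...,2],seed)
    c,_=cv2.findContours(m,cv2.RETR_EXTERNAL,cv2.CHAIN_APPROX_NONE)
    c=max(c,key=len)[:,0]
    P=ray(K,T,c,H+dz)[:,:2]
    x0=ray(K,T,seed,H+dz)[0,:2]
    keep=np.linalg.norm(P-x0,axis=1)<D/2+.012
    f=lambda x:np.linalg.norm(P[keep]-x[:2],axis=1)-x[2]
    r=least_squares(f,[*x0,D/2],loss='soft_l1',f_scale=.001)
    ctr=r.x[:2]
    v,u=np.nonzero(m)
    Q=ray(K,T,np.c_[u,v],gz+.006+dz)[:,:2]
    q=Q[np.abs(np.linalg.norm(Q-ctr,axis=1)-g)<.028]
    mu=q.mean(0)
    yaw=np.arctan2(*(ctr-mu)[::-1])
    # line dir
    w=np.linalg.svd(q-mu)[2][0]; w=w if w@(ctr-mu)>0 else -w
    yl=np.arctan2(w[1],w[0])
    a=yaw;grip=ctr-g*np.array([np.cos(a),np.sin(a)])
    off=(ctr-mu)@np.array([-w[1],w[0]])
    print(n,'ctr',ctr.round(4),'R',r.x[2].round(4),'rms',np.abs(r.fun).mean().round(4),'yaw',np.degrees(yaw).round(1),'line yaw',np.degrees(yl).round(1),'lineoff',off.round(4),'grip',grip.round(4),'mu',mu.round(4),len(q))
    return ctr,yaw,grip
E
python3 - <<'E'
from h import *
d=np.load('pics/top0.npy');K,T=cam('top')
for n,s in dict(L=(391,181),M=(202,178),S=(296,197)).items():
    pan(K,T,d,n,s)
W=cloud(K,T,d)
m=comp(W[...,2],(202,178)); h=W[...,2][m>0]; 
for n,s in dict(L=(391,181),M=(202,178),S=(296,197)).items():
    m=comp(W[...,2],s);print(n,np.percentile(W[...,2][m>0],[50,90,98]))
E
```

```text
L ctr [ 0.6126 -0.1977] R 0.0557 rms 0.0014 yaw -36.0 line yaw -35.8 lineoff -0.0003 grip [ 0.5349 -0.1412] mu [ 0.5349 -0.1412] 102
M ctr [0.6156 0.3078] R 0.0458 rms 0.0013 yaw -11.4 line yaw -13.3 lineoff 0.0028 grip [0.5313 0.3248] mu [0.5316 0.3248] 114
S ctr [0.5627 0.0543] R 0.0359 rms 0.0015 yaw 1.6 line yaw 0.7 lineoff 0.0012 grip [0.4867 0.0522] mu [0.4872 0.0523] 110
L [0.03280074 0.04432819 0.04724193]
M [0.03595712 0.04701224 0.04950036]
S [0.039721   0.05042041 0.05290561]
```

```bash
cat >> h.py <<'E'
def handle(K,T,d,n,ctr,dz=0.,b=(-.026,.026)):
    D,H,g,gz=PAN[n];W=cloud(K,T,d).reshape(-1,3)
    r=np.linalg.norm(W[:,:2]-ctr,axis=1)
    q=W[(r>g+b[0])&(r<g+b[1])&(np.abs(W[:,2]-gz-.005-dz)<.005)][:,:2]
    v=ctr-q
    return q
def shift(s,p,yaw):
    "tool-frame shift and rotvec from state s to pos p, tool down with yaw(deg)"
    R0=R.from_euler('xyz',s['tool_rot']);R1=R.from_euler('xyz',[np.pi,0,np.radians(yaw)])
    print('shift',(R0.inv().apply(np.array(p)-s['position'])).round(4),'rot',((R0.inv()*R1).as_rotvec()).round(4))
E
python3 - <<'E'
from h import *
d=np.load('pics/top0.npy');K,T=cam('top')
for n,s in dict(L=(391,181),M=(202,178),S=(296,197)).items():
    c,y,g=pan(K,T,d,n,s)
    q=handle(K,T,d,n,c);print(len(q))
    mu=np.median(q,0);w=np.linalg.svd(q-q.mean(0))[2][0];w=w*np.sign(w@(c-mu))
    print(' yaw',np.degrees(np.arctan2(*(c-mu)[::-1])).round(1),np.degrees(np.arctan2(w[1],w[0])).round(1),mu.round(4),'perp spread',np.ptp((q-mu)@[-w[1],w[0]]).round(4))
s=telemetry.observe()
shift(s,[.5,-.1,.23],150)
shift(s,[.532,.325,.15],168)
E
```

```text
L ctr [ 0.6126 -0.1977] R 0.0557 rms 0.0014 yaw -36.0 line yaw -35.8 lineoff -0.0003 grip [ 0.5349 -0.1412] mu [ 0.5349 -0.1412] 102
89
 yaw -35.9 -36.4 [ 0.5343 -0.1409] perp spread 0.012
M ctr [0.6156 0.3078] R 0.0458 rms 0.0013 yaw -11.4 line yaw -13.3 lineoff 0.0028 grip [0.5313 0.3248] mu [0.5316 0.3248] 114
94
 yaw -12.2 -12.7 [0.5313 0.326 ] perp spread 0.0121
S ctr [0.5627 0.0543] R 0.0359 rms 0.0015 yaw 1.6 line yaw 0.7 lineoff 0.0012 grip [0.4867 0.0522] mu [0.4872 0.0523] 110
97
 yaw 1.5 0.8 [0.486  0.0523] perp spread 0.0106
shift [ 0.4448 -0.3752  0.0011] rot [-6.0000e-04 -1.1000e-03 -2.3042e+00]
shift [ 0.6064 -0.7695  0.0815] rot [-5.0000e-04 -1.3000e-03 -2.6184e+00]
```

Request:
{"api": "carry_out", "payload": {"series": [[0.445,-0.375,0,0,0,-2.3,0],[0.445,-0.375,0,0,0,-2.3,0],[0.445,-0.375,0,0,0,-2.3,0],[0.445,-0.375,0,0,0,-2.3,0],[0.445,-0.375,0,0,0,-2.3,0],[0.445,-0.375,0,0,0,-2.3,0],[0.445,-0.375,0,0,0,-2.3,0],[0.445,-0.375,0,0,0,-2.3,0],[0.445,-0.375,0,0,0,-2.3,0],[0.445,-0.375,0,0,0,-2.3,0]], "force": 60}}

```text
clock: 1.35
position: [0.5018, -0.0967, 0.2313]
tool_rot: [3.14, -0.001, 2.199]
force: [0.8, -1.1, 0.1]
grip_width: 0.0852
```

```bash
python3 - <<'E'
from h import *
s=telemetry.observe();print(s['clock'],s['position'],np.degrees(s['tool_rot']),s['qpos'])
shift(s,[.5313,.325,.13],167.5)
E
```

```text
1.35 [ 0.5017612  -0.09668005  0.23131442] [ 1.79932882e+02 -4.11187673e-02  1.26012974e+02] [ 0.56724166  0.39876337 -0.63821027  1.87289134  0.2844757   0.96120156
  0.43043326]
shift [0.3236 0.2717 0.1019] rot [ 1.400e-03 -3.000e-04 -7.241e-01]
```

Request:
{"api": "carry_out", "payload": {"series": [[0.324,0.272,0.1,0,0,-0.724,0],[0.324,0.272,0.1,0,0,-0.724,0],[0.324,0.272,0.1,0,0,-0.724,0],[0.324,0.272,0.1,0,0,-0.724,0],[0.324,0.272,0.1,0,0,-0.724,0],[0.324,0.272,0.1,0,0,-0.724,0],[0.324,0.272,0.1,0,0,-0.724,0],[0.324,0.272,0.1,0,0,-0.724,0],[0.324,0.272,0.1,0,0,-0.724,0],[0.324,0.272,0.1,0,0,-0.724,0]]}}

```text
clock: 2.6
position: [0.5349, 0.3199, 0.1315]
tool_rot: [-3.141, 0.0, 2.911]
force: [0.5, 0.6, 1.2]
grip_width: 0.0854
```

```bash
python3 - <<'E'
from h import *
s=telemetry.observe();print(s['clock'],s['position'],np.degrees(s['tool_rot']),s['qpos'])
p,d=imaging.grab_frame('wrist');cv2.imwrite('pics/w1.png',p)
shift(s,[.5313,.325,.13],167.5)
K,T=cam('wrist',s)
# predicted grip pix
for P in [[.5313,.326,.048],[.6156,.3078,.003]]:
    c=np.linalg.inv(T)@[*P,1];print((K@c[:3]/c[2])[:2])
W=cloud(K,T,d);print(np.nanmedian(W[...,2]))
np.save('pics/w1.npy',d)
E
```

```text
2.6 [0.53491923 0.3198761  0.13146298] [-1.79972037e+02  2.69845500e-02  1.66800113e+02] [-0.16232702  0.73280354 -0.72859487  1.66342878  0.57131735  0.9698368
  0.24370766]
shift [0.0047 0.0042 0.0015] rot [-0.0005  0.0005 -0.0122]
[329.90578621 196.94925562]
[329.77876789 268.27248862]
0.00041922488582746276
```

View pics/w1.png

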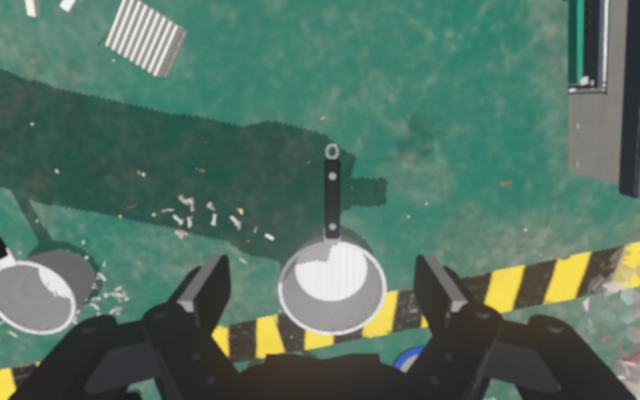

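The wrist view has the medium pan's rim at about (332,285), its black handle upright at (332,195), and the fingers to either side. I'll refine the grip point with this close view.

```bash
python3 - <<'E'
from h import *
s=telemetry.observe();print(s['clock'],s['position'],s['qd'].round(3))
p,d=imaging.grab_frame('wrist');K,T=cam('wrist',s)
c,y,g=pan(K,T,d,'M',(332,285))
q=handle(K,T,d,'M',c)
w=np.linalg.svd(q-q.mean(0))[2][0];w=w*np.sign(w@(c-q.mean(0)));mu=(q.max(0)+q.min(0))/2
print(np.degrees(np.arctan2(w[1],w[0])),mu,q.mean(0))
t=(q-q.mean(0))@[-w[1],w[0]];print(np.percentile(t,[2,98]))
shift(s,[.5313,.3255,.06],167.5)
E
```

```text
2.65 [0.53498949 0.31991228 0.13158213] [-0.    -0.001 -0.003 -0.002 -0.001  0.002 -0.001]
M ctr [0.6154 0.3084] R 0.047 rms 0.0014 yaw -12.6 line yaw -12.8 lineoff 0.0003 grip [0.5315 0.3272] mu [0.5311 0.3273] 1152
-12.670562304151684 [0.53153745 0.32705081] [0.5311284  0.32734687]
[-0.00569175  0.00577976]
shift [0.0049 0.0046 0.0716] rot [-0.0003  0.0006 -0.0124]
```

```bash
python3 - <<'E'
from h import *
s=telemetry.observe()
shift(s,[.5314,.3268,.023],167.3)
E
```

```text
shift [0.0051 0.0058 0.1086] rot [-0.0002  0.0005 -0.0088]
```

Request:
{"api": "carry_out", "payload": {"series": [[0.005,0.006,0.03,0,0,-0.009,0],[0.005,0.006,0.06,0,0,-0.009,0],[0.005,0.006,0.08,0,0,-0.009,0],[0.005,0.006,0.095,0,0,-0.009,0],[0.005,0.006,0.105,0,0,-0.009,0],[0.005,0.006,0.1085,0,0,-0.009,0],[0.005,0.006,0.1085,0,0,-0.009,0]]}}

```text
clock: 3.58
position: [0.5311, 0.3283, 0.0231]
tool_rot: [3.141, 0.0, 2.922]
force: [0.0, 0.4, 1.0]
grip_width: 0.0854
```

```bash
python3 - <<'E'
from h import *
s=telemetry.observe();print(s['clock'],s['position'],s['force'],np.degrees(s['tool_rot']))
p,d=imaging.grab_frame('wrist');cv2.imwrite('pics/w2.png',p)
shift(s,[.5314,.3268,.023],167.3)
E
```

```text
3.575 [0.53106344 0.3283309  0.02309   ] [0.03094491 0.38391499 0.95059657] [1.79983488e+02 1.53806332e-02 1.67401602e+02]
shift [-0.0007 -0.0014  0.0001] rot [0.0003 0.0003 0.0018]
```

View pics/w2.png

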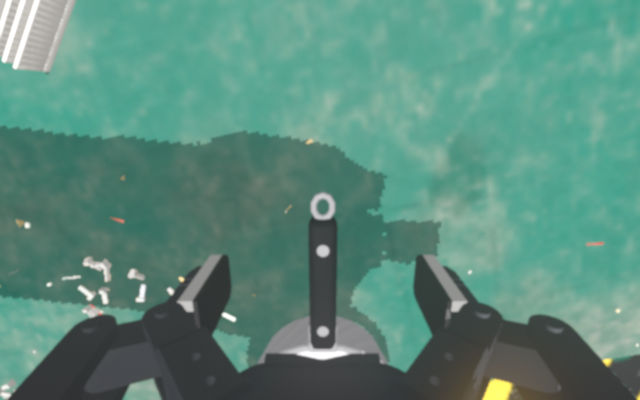

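The handle at (323,280) sits midway between the fingers (222 and 426). Closing now.

Request:
{"api": "carry_out", "payload": {"series": [[0,-0.001,0,0,0,0,150],[0,-0.001,0,0,0,0,180],[0,-0.001,0,0,0,0,255],[0,-0.001,0,0,0,0,255],[0,-0.001,0,0,0,0,255],[0,-0.001,0,0,0,0,255],[0,-0.001,0,0,0,0,255],[0,-0.001,0,0,0,0,255]], "force": 70}}

```text
clock: 4.62
position: [0.5307, 0.3273, 0.0229]
tool_rot: [3.141, 0.0, 2.922]
force: [0.1, -0.0, 1.7]
grip_width: 0.0106
```

```bash
python3 - <<'E'
from h import *
s=telemetry.observe();print(s['clock'],s['position'],s['force'],np.degrees(s['tool_rot']),s['grip_width'])
E
```

```text
4.625 [0.53070552 0.32731263 0.02286063] [ 0.05934911 -0.00819683  1.66966211] [1.79989935e+02 2.36413613e-03 1.67407556e+02] 0.010633685386534362
```

Request:
{"api": "carry_out", "payload": {"series": [[0,0,-0.005,0,0,0,255],[0,0,-0.02,0,0,0,255],[0,0,-0.04,0,0,0,255],[0,0,-0.07,0,0,0,255],[0,0,-0.1,0,0,0,255],[0,0,-0.12,0,0,0,255],[0,0,-0.13,0,0,0,255],[0,0,-0.13,0,0,0,255]]}}

```text
clock: 5.62
position: [0.5308, 0.3272, 0.1531]
tool_rot: [3.141, 0.0, 2.922]
force: [-0.1, -0.2, -2.0]
grip_width: 0.0106
```

```bash
python3 - <<'E'
from h import *
s=telemetry.observe();print(s['clock'],s['position'],s['force'],s['moment'],np.degrees(s['tool_rot']),s['grip_width'],s['qpos'])
p,d=imaging.grab_frame('top');cv2.imwrite('pics/t3.png',cv2.resize(p[80:280,100:420],None,fx=2.4,fy=2.4));np.save('pics/t3.npy',d)
p,d=imaging.grab_frame('scene');cv2.imwrite('pics/s3.png',cv2.resize(p[150:350,120:440],None,fx=2.4,fy=2.4));np.save('pics/s3.npy',d)
E
```

```text
5.625 [0.53081486 0.32717645 0.15307931] [-0.05091774 -0.21056766 -2.01053278] [-0.00532421  0.06820543  0.01782707] [1.79987126e+02 2.44548353e-02 1.67393960e+02] 0.010552652040961253 [-0.16438711  0.70869063 -0.74673317  1.6478483   0.55095096  1.00633784
  0.25652636]
```

View pics/t3.png

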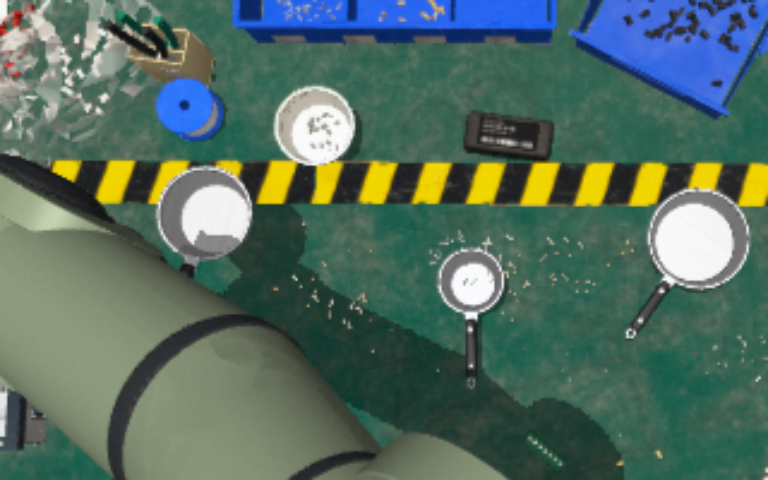

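View pics/s3.png

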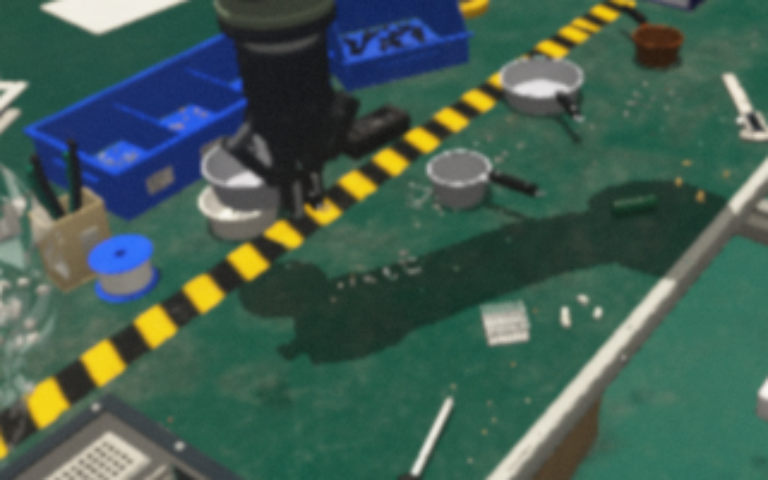

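The medium pan hangs in the gripper (top crop (205,213)) and looks level. I'll measure its rim plane and centre relative to the tool.

```bash
cat >> h.py <<'E'
def rimfit(K,T,d,n,c0,dz,tol=.02):
    "rim of pan n with underside at dz; c0 approx centre; outer-edge pixels"
    D,H,g,gz=PAN[n];W=cloud(K,T,d)
    r=np.linalg.norm(W[...,:2]-np.array(c0),axis=-1)
    m=(r<D/2+.006)&(W[...,2]>dz+H-.02)&(W[...,2]<dz+H+.02)
    P=W[m]; 
    # top-most per angular bin near rim
    a=np.arctan2(P[:,1]-c0[1],P[:,0]-c0[0]);o=[]
    for k in np.linspace(-np.pi,np.pi,49)[:-1]:
        b=P[(np.abs((a-k+np.pi)%(2*np.pi)-np.pi)<.07)]
        b=b[np.linalg.norm(b[:,:2]-c0,axis=1)>D/2-.014]
        if len(b): o.append(b[np.argmax(np.linalg.norm(b[:,:2]-c0,axis=1)+b[:,2])])
    o=np.array(o)
    A=np.c_[o[:,:2]-c0,np.ones(len(o))]
    f=least_squares(lambda x:A@x-o[:,2],[0,0,dz+H],loss='soft_l1',f_scale=.001).x
    print(n,'tilt deg x,y',np.degrees(f[:2]).round(2),'rim z',f[2].round(4),len(o))
    g=least_squares(lambda x:np.linalg.norm(o[:,:2]-x[:2],axis=1)-x[2],[*c0,D/2],loss='soft_l1',f_scale=.001).x
    print('  ctr',g.round(4));return g
E
python3 - <<'E'
from h import *
K,T=cam('top');d=np.load('pics/t3.npy');d0=np.load('pics/top0.npy')
rimfit(K,T,d0,'M',[.6155,.3082],0)
rimfit(K,T,d,'M',[.6155,.3082],.13)
K,T=cam('scene');d=np.load('pics/s3.npy');d0=np.load('pics/scene0.npy')
rimfit(K,T,d0,'M',[.6155,.3082],0)
rimfit(K,T,d,'M',[.6155,.3082],.13)
E
```

```text
M tilt deg x,y [-0.01 -1.28] rim z 0.0381 48
  ctr [0.6154 0.3077 0.0457]
M tilt deg x,y [-0.48  0.17] rim z 0.1683 48
  ctr [0.6155 0.3069 0.046 ]
M tilt deg x,y [-0.44  0.12] rim z 0.0387 48
  ctr [0.6149 0.3105 0.0458]
M tilt deg x,y [0.36 2.92] rim z 0.1657 29
  ctr [0.6147 0.3105 0.0449]
```

```bash
python3 - <<'E'
from h import *
K,T=cam('scene');d0=np.load('pics/scene0.npy')
rimfit(K,T,d0,'L',[.6126,-.1977],0)
q=handle(K,T,d0,'L',np.array([.6126,-.1977]));w=np.linalg.svd(q-q.mean(0))[2][0];print(len(q),q.mean(0),np.degrees(np.arctan2(w[1],w[0])))
s=telemetry.observe()
shift(s,[.5266,-.2109,.153],189.2)
E
```

```text
L tilt deg x,y [-0.02  0.76] rim z 0.0358 46
  ctr [ 0.6126 -0.1956  0.0556]
45 [ 0.53561879 -0.13728752] 145.19308110527172
shift [-0.1136 -0.5257 -0.0007] rot [-0.0006 -0.001  -0.3804]
```

Request:
{"api": "carry_out", "payload": {"series": [[-0.005,-0.02,-0.005,0,0,-0.02,255],[-0.014,-0.06,-0.005,0,0,-0.06,255],[-0.025,-0.11,-0.005,0,0,-0.1,255],[-0.035,-0.16,-0.005,0,0,-0.14,255],[-0.046,-0.21,-0.005,0,0,-0.18,255],[-0.056,-0.26,-0.005,0,0,-0.22,255],[-0.067,-0.31,-0.005,0,0,-0.26,255],[-0.078,-0.36,-0.005,0,0,-0.3,255],[-0.089,-0.41,-0.005,0,0,-0.34,255],[-0.1,-0.46,-0.005,0,0,-0.38,255]]}}

```text
clock: 6.98
position: [0.5274, -0.1451, 0.157]
tool_rot: [3.141, -0.001, -2.98]
force: [1.3, -0.3, -0.3]
grip_width: 0.0107
```

```bash
python3 - <<'E'
from h import *
s=telemetry.observe();print(s['clock'],s['position'],s['force'],np.degrees(s['tool_rot']),s['qpos'].round(3))
shift(s,[.5266,-.2109,.153],189.2)
E
```

```text
6.975 [ 0.52740581 -0.1451443   0.1570161 ] [ 1.33313909 -0.25433896 -0.26870815] [ 1.79957685e+02 -5.36798409e-02 -1.70743107e+02] [ 0.767  0.628 -0.862  1.846  0.583  0.943  1.373]
shift [ 0.0114 -0.0648  0.004 ] rot [ 0.0007 -0.0009  0.001 ]
```

Request:
{"api": "carry_out", "payload": {"series": [[0.004,-0.025,0.003,0,0,0,255],[0.008,-0.045,0.003,0,0,0,255],[0.011,-0.06,0.003,0,0,0,255],[0.0115,-0.065,0.003,0,0,0,255],[0.0115,-0.065,0.003,0,0,0,255],[0.0115,-0.065,0.003,0,0,0,255]]}}

```text
clock: 7.72
position: [0.5271, -0.2086, 0.1548]
tool_rot: [3.141, 0.0, -2.98]
force: [-0.2, 0.2, -0.6]
grip_width: 0.0105
```

```bash
python3 - <<'E'
from h import *
s=telemetry.observe();print(s['clock'],s['position'],s['force'],np.degrees(s['tool_rot']),s['qpos'].round(3))
shift(s,[.5266,-.2109,.153],189.2)
p,d=imaging.grab_frame('top');cv2.imwrite('pics/t4.png',cv2.resize(p[120:280,270:470],None,fx=3,fy=3));np.save('pics/t4.npy',d)
K,T=cam('top')
rimfit(K,T,d,'M',[.6126,-.1977],.13)
p,d=imaging.grab_frame('scene');cv2.imwrite('pics/s4.png',cv2.resize(p[120:270,280:430],None,fx=3,fy=3))
K,T=cam('scene')
rimfit(K,T,d,'M',[.6126,-.1957],.13)
E
```

```text
7.725 [ 0.52711842 -0.20863323  0.15483497] [-0.21741087  0.18176265 -0.57047146] [ 1.79983671e+02  6.28194334e-03 -1.70761373e+02] [ 0.857  0.657 -0.85   1.797  0.592  0.964  1.489]
shift [ 0.0009 -0.0022  0.0018] rot [0.0003 0.0001 0.0007]
M tilt deg x,y [-0.23  0.65] rim z 0.1697 34
  ctr [ 0.6132 -0.1953  0.0459]
M tilt deg x,y [-0.27  0.69] rim z 0.1708 47
  ctr [ 0.6124 -0.1926  0.0457]
```

View pics/t4.png

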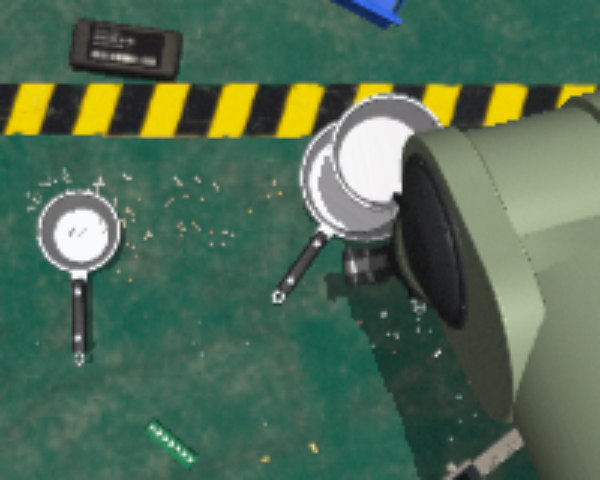

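View pics/s4.png

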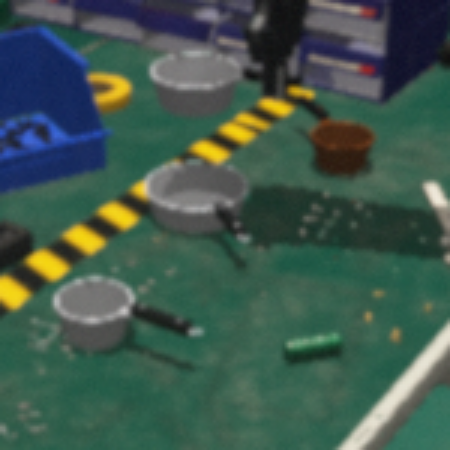

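The top view shows the medium pan held above the large one, its rim at crop (388,152) and the large pan below with its handle at (300,268). Both cameras put it about 2 mm short in y, matching the tool's remaining shift. I'll correct that and descend.

Request:
{"api": "carry_out", "payload": {"series": [[0.001,-0.002,0.01,0,0,0,255],[0.001,-0.002,0.03,0,0,0,255],[0.001,-0.002,0.05,0,0,0,255],[0.001,-0.002,0.07,0,0,0,255],[0.001,-0.002,0.08,0,0,0,255],[0.001,-0.002,0.085,0,0,0,255],[0.001,-0.002,0.085,0,0,0,255]]}}

```text
clock: 8.7
position: [0.5264, -0.2116, 0.0698]
tool_rot: [3.142, 0.0, -2.981]
force: [-0.4, 0.6, -1.2]
grip_width: 0.0106
```

```bash
python3 - <<'E'
from h import *
s=telemetry.observe();print(s['clock'],s['position'],s['force'],np.degrees(s['tool_rot']))
shift(s,[.5266,-.2109,.0259],189.2)
K,T=cam('top')
p,d=imaging.grab_frame('top');rimfit(K,T,d,'M',[.6126,-.1977],s['position'][2]-.0229)
p,d=imaging.grab_frame('scene');K,T=cam('scene');rimfit(K,T,d,'M',[.6126,-.1957],s['position'][2]-.0229)
E
```

```text
8.7 [ 0.52642304 -0.21158471  0.06980728] [-0.39379057  0.60994752 -1.23250173] [ 1.79997341e+02  5.31204350e-03 -1.70818540e+02]
shift [-0.0003  0.0006  0.0439] rot [ 0.      0.0001 -0.0003]
M tilt deg x,y [-1.91 -1.06] rim z 0.086 35
  ctr [ 0.6127 -0.1981  0.0451]
M tilt deg x,y [-0.82  0.04] rim z 0.086 48
  ctr [ 0.6116 -0.1955  0.0457]
```

Centred within 1 mm in both views. I'll lower slowly to contact.

Request:
{"api": "carry_out", "payload": {"series": [[0,0.0005,0.012,0,0,0,255],[0,0.0005,0.022,0,0,0,255],[0,0.0005,0.03,0,0,0,255],[0,0.0005,0.035,0,0,0,255],[0,0.0005,0.038,0,0,0,255],[0,0.0005,0.04,0,0,0,255],[0,0.0005,0.041,0,0,0,255],[0,0.0005,0.0415,0,0,0,255]]}}

```text
clock: 9.8
position: [0.5263, -0.2112, 0.0284]
tool_rot: [-3.142, 0.0, -2.982]
force: [-0.1, 0.0, -1.2]
grip_width: 0.0109
```

Request:
{"api": "carry_out", "payload": {"series": [[0,0,0.0008,0,0,0,255],[0,0,0.0012,0,0,0,255],[0,0,0.0012,0,0,0,255]]}}

```text
clock: 10.18
position: [0.5262, -0.2112, 0.0271]
tool_rot: [3.142, -0.0, -2.981]
force: [-0.6, -0.5, -0.7]
grip_width: 0.0105
```

Request:
{"api": "carry_out", "payload": {"series": [[0,0,0.0005,0,0,0,255],[0,0,0.001,0,0,0,255],[0,0,0.001,0,0,0,255]]}}

```text
clock: 10.55
position: [0.5262, -0.2112, 0.0261]
tool_rot: [3.142, 0.0, -2.981]
force: [-0.5, 0.3, -0.7]
grip_width: 0.0106
```

```bash
python3 - <<'E'
from h import *
s=telemetry.observe();print(s['clock'],s['position'],s['force'],s['moment'])
p,d=imaging.grab_frame('scene');cv2.imwrite('pics/s5.png',cv2.resize(p[120:270,280:430],None,fx=3,fy=3))
K,T=cam('scene');rimfit(K,T,d,'M',[.6126,-.1957],s['position'][2]-.0229)
E
```

```text
10.55 [ 0.52623677 -0.21116561  0.02610049] [-0.48531493  0.25782157 -0.69258175] [-0.03034402  0.02103501  0.01003009]
M tilt deg x,y [-1.12  0.63] rim z 0.0421 48
  ctr [ 0.6124 -0.1958  0.046 ]
```

View pics/s5.png

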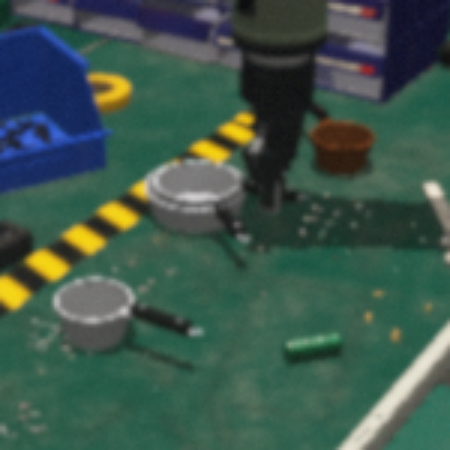

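The medium pan is inside the large one (crop (195,185)), about at floor height. I'll inch down until contact shows.

Request:
{"api": "carry_out", "payload": {"series": [[0,0,0.0004,0,0,0,255],[0,0,0.0008,0,0,0,255],[0,0,0.0008,0,0,0,255]]}}

```text
clock: 10.98
position: [0.5259, -0.2112, 0.0255]
tool_rot: [-3.141, -0.001, -2.981]
force: [-5.1, 0.3, 8.5]
grip_width: 0.0107
```

Contact (8.5 N). I'll release part-way, so as not to touch the large pan's handle, then rise.

Request:
{"api": "carry_out", "payload": {"series": [[0,0,-0.0004,0,0,0,255],[0,0,-0.0004,0,0,0,200],[0,0,-0.0004,0,0,0,170],[0,0,-0.0004,0,0,0,150],[0,0,-0.0004,0,0,0,140],[0,0,-0.0004,0,0,0,140]]}}

```text
clock: 11.72
position: [0.5262, -0.2111, 0.0257]
tool_rot: [3.142, -0.0, -2.981]
force: [0.2, 1.2, 0.3]
grip_width: 0.0382
```

Request:
{"api": "carry_out", "payload": {"series": [[0,0,-0.02,0,0,0,140],[0,0,-0.05,0,0,0,140],[0,0,-0.09,0,0,0,140],[0,0,-0.12,0,0,0,0],[0,0,-0.14,0,0,0,0],[0,0,-0.14,0,0,0,0]]}}

```text
clock: 12.48
position: [0.5267, -0.2114, 0.1673]
tool_rot: [-3.14, 0.002, -2.982]
force: [1.0, 0.6, 0.0]
grip_width: 0.0855
```

```bash
python3 - <<'E'
from h import *
s=telemetry.observe();print(s['clock'],s['position'],s['force'],s['grip_width'],s['qpos'].round(3))
p,d=imaging.grab_frame('wrist');cv2.imwrite('pics/w6.png',p);np.save('pics/w6.npy',d)
K,T=cam('wrist',s);rimfit(K,T,d,'M',[.6126,-.1977],.003)
q=handle(K,T,d,'M',np.array([.6126,-.1977]),.003);w=np.linalg.svd(q-q.mean(0))[2][0];print(len(q),q.mean(0),np.degrees(np.arctan2(w[1],w[0])))
p,d=imaging.grab_frame('scene');cv2.imwrite('pics/s6.png',cv2.resize(p[120:270,280:430],None,fx=3,fy=3))
K,T=cam('scene');rimfit(K,T,d,'M',[.6126,-.1957],.003);rimfit(K,T,d,'L',[.6126,-.1957],0);rimfit(K,T,d,'S',[.5627,.0563],0)
# target above small grip
shift(s,[.4865,.0523,.12],181)
E
```

```text
12.475 [ 0.52671683 -0.21135519  0.16727009] [1.00197622 0.56176092 0.00238523] 0.08554820627568366 [ 0.869  0.641 -0.86   1.787  0.577  0.983  1.505]
M tilt deg x,y [-0.76 -0.04] rim z 0.0415 48
  ctr [ 0.6123 -0.1985  0.0462]
998 [ 0.52959226 -0.19906425] -106.28239484241921
M tilt deg x,y [-0.44  0.43] rim z 0.0422 46
  ctr [ 0.6107 -0.1951  0.0458]
L tilt deg x,y [-2.73 -1.47] rim z 0.0393 47
  ctr [ 0.6124 -0.1912  0.0532]
S tilt deg x,y [-0.37  0.22] rim z 0.0419 46
  ctr [0.5629 0.0566 0.0359]
shift [-0.0022  0.2668  0.0469] rot [-0.0012  0.0018  0.1425]
```

View pics/w6.png

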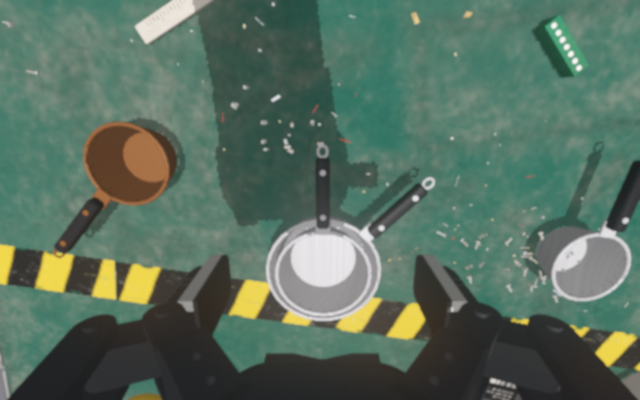

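View pics/s6.png

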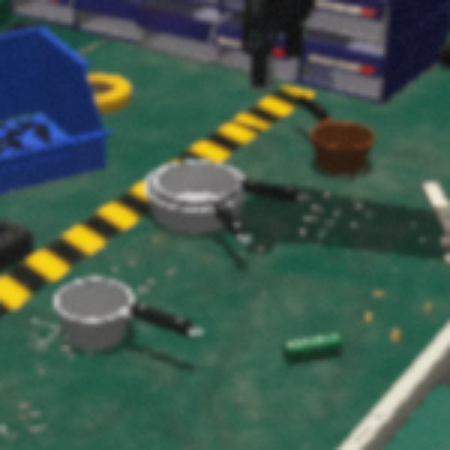

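The medium pan sits concentric in the large one. In the wrist view the medium handle is at (322,190) and the large at (400,205). Next I check the handle angles separately.

```bash
cat >> h.py <<'E'
def hyaw(K,T,d,n,ctr,dz,y0):
    "handle yaw (deg) near y0"
    q=handle(K,T,d,n,np.array(ctr),dz)
    a=np.degrees(np.arctan2(ctr[1]-q[:,1],ctr[0]-q[:,0]))
    q=q[np.abs((a-y0+180)%360-180)<15]
    mu=q.mean(0);w=np.linalg.svd(q-mu)[2][0];w=w*np.sign(w@(ctr-mu))
    v=ctr-mu
    print(n,len(q),'mu',mu.round(4),'yaw line',np.degrees(np.arctan2(w[1],w[0])).round(1),'radial',np.degrees(np.arctan2(v[1],v[0])).round(1))
E
python3 - <<'E'
from h import *
s=telemetry.observe();K,T=cam('wrist',s);d=np.load('pics/w6.npy')
hyaw(K,T,d,'M',[.6123,-.1985],.003,9)
hyaw(K,T,d,'L',[.6123,-.1985],0,-36)
E
```

```text
M 790 mu [ 0.5262 -0.2125] yaw line 9.2 radial 9.2
L 756 mu [ 0.5338 -0.1426] yaw line -35.8 radial -35.5
```

Handle fan large→medium is 45.0°. Now the small pan. I'll turn the tool the other way (yaw ≈1°) so the last joint stays in range.

Request:
{"api": "carry_out", "payload": {"series": [[-0.002,0.05,0,0,0,0.187,0],[-0.002,0.1,0.01,0,0,0.374,0],[-0.002,0.14,0.02,0,0,0.56,0],[-0.002,0.18,0.03,0,0,0.747,0],[-0.002,0.21,0.037,0,0,0.933,0],[-0.002,0.23,0.037,0,0,1.12,0],[-0.002,0.25,0.037,0,0,1.3,0],[-0.002,0.267,0.037,0,0,1.48,0],[-0.002,0.267,0.037,0,0,1.66,0],[-0.002,0.267,0.037,0,0,1.84,0]]}}

```text
clock: 13.82
position: [0.485, 0.0529, 0.1278]
tool_rot: [-3.14, 0.0, 1.457]
force: [-0.3, -0.3, 0.1]
grip_width: 0.0854
```

```bash
python3 - <<'E'
from h import *
s=telemetry.observe();print(s['clock'],s['position'],np.degrees(s['tool_rot']),s['qpos'].round(3))
shift(s,[.4867,.053,.13],1)
E
```

```text
13.825 [0.48498393 0.0529302  0.12784159] [-1.79904378e+02  2.35689776e-02  8.34514159e+01] [ 0.084  0.484 -0.407  2.031  0.296  0.684 -0.628]
shift [ 0.0003  0.0017 -0.0022] rot [-1.100e-03  1.500e-03  1.439e+00]
```

Request:
{"api": "carry_out", "payload": {"series": [[0,0.002,-0.002,0,0,0.187,0],[0,0.002,-0.002,0,0,0.374,0],[0,0.002,-0.002,0,0,0.56,0],[0,0.002,-0.002,0,0,0.747,0],[0,0.002,-0.002,0,0,0.933,0],[0,0.002,-0.002,0,0,1.12,0],[0,0.002,-0.002,0,0,1.3,0],[0,0.002,-0.002,0,0,1.439,0],[0,0.002,-0.002,0,0,1.439,0],[0,0.002,-0.002,0,0,1.439,0]]}}

```text
clock: 15.08
position: [0.4873, 0.0525, 0.1303]
tool_rot: [3.141, 0.001, 0.026]
force: [-1.2, -0.4, -0.0]
grip_width: 0.0854
```

```bash
python3 - <<'E'
from h import *
s=telemetry.observe();print(s['clock'],s['position'],np.degrees(s['tool_rot']),s['qpos'].round(3))
p,d=imaging.grab_frame('wrist');cv2.imwrite('pics/w7.png',p)
K,T=cam('wrist',s)
g=rimfit(K,T,d,'S',[.5627,.0545],0);hyaw(K,T,d,'S',g[:2],0,1)
g=rimfit(K,T,np.load('pics/top0.npy') if 0 else d,'S',[.5627,.0545],0)
shift(s,[.4867,.053,.026],1)
E
```

```text
15.075 [0.48732831 0.05253755 0.13029961] [1.79985744e+02 4.83230627e-02 1.50403057e+00] [-0.203  0.459 -0.033  2.039  0.025  0.645 -1.797]
S tilt deg x,y [-0.05 -0.15] rim z 0.0421 48
  ctr [0.5645 0.0549 0.036 ]
S 1078 mu [0.4895 0.0538] yaw line 0.7 radial 0.8
S tilt deg x,y [-0.05 -0.15] rim z 0.0421 48
  ctr [0.5645 0.0549 0.036 ]
shift [-0.0005 -0.0005  0.1043] rot [0.0003 0.0008 0.0088]
```

View pics/w7.png

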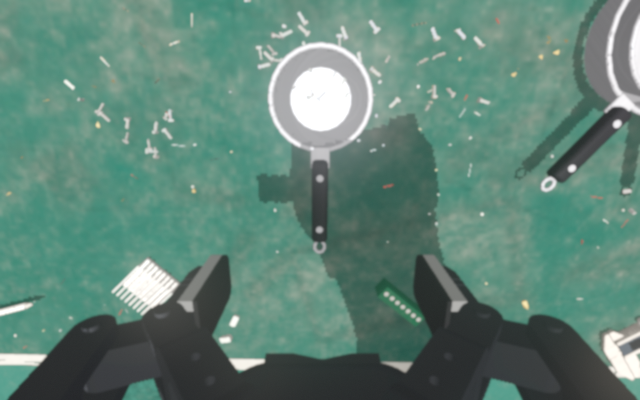

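The small pan's rim is at (320,98) in the wrist view, with its handle upright at (320,200). The green terminal block at (405,302) needs a clearance check against the open fingers.

```bash
python3 - <<'E'
from h import *
K,T=cam('top');d=np.load('pics/top0.npy')
for n,s in dict(tb=(327,268),hs=(235,263)).items():
    m=comp(cloud(K,T,d)[...,2],s,.008,.03);W=cloud(K,T,d)[m>0];print(n,W.min(0).round(3),W.max(0).round(3),m.sum())
s=telemetry.observe();shift(s,[.4876,.0536,.026],.8)
E
```

```text
tb [ 0.358 -0.05   0.012] [ 0.397 -0.005  0.021] 107
hs [0.362 0.189 0.008] [0.414 0.245 0.023] 124
shift [ 0.0003 -0.0011  0.1044] rot [0.0001 0.0006 0.0117]
```

Clear: the block ends at x=0.397 and the fingers are at 0.488. Descending and gripping.

Request:
{"api": "carry_out", "payload": {"series": [[0,-0.001,0.03,0,0,0.012,0],[0,-0.001,0.06,0,0,0.012,0],[0,-0.001,0.08,0,0,0.012,0],[0,-0.001,0.095,0,0,0.012,0],[0,-0.001,0.102,0,0,0.012,0],[0,-0.001,0.1045,0,0,0.012,0],[0,-0.001,0.1045,0,0,0.012,0]]}}

```text
clock: 16.0
position: [0.4878, 0.0536, 0.0266]
tool_rot: [-3.141, -0.001, 0.011]
force: [-0.3, 0.1, -0.2]
grip_width: 0.0853
```

```bash
python3 - <<'E'
from h import *
s=telemetry.observe();print(s['clock'],s['position'],s['force'],np.degrees(s['tool_rot']))
p,d=imaging.grab_frame('wrist');cv2.imwrite('pics/w8.png',p)
shift(s,[.4876,.0536,.026],.8)
E
```

```text
16.0 [0.48782265 0.05356822 0.02655434] [-0.30194701  0.11757105 -0.1628615 ] [-1.79992359e+02 -2.95758093e-02  6.25615256e-01]
shift [-0.0002 -0.      0.0006] rot [-0.0001 -0.0005 -0.003 ]
```

View pics/w8.png

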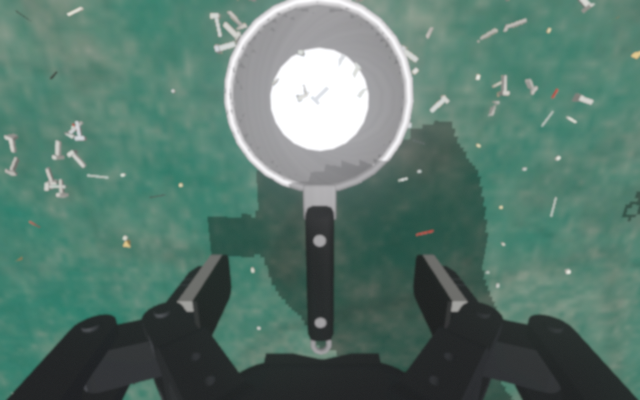

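Handle at (320,275) is centred between the fingers (222/424).

Request:
{"api": "carry_out", "payload": {"series": [[0,0,0.0005,0,0,0,150],[0,0,0.0005,0,0,0,180],[0,0,0.0005,0,0,0,255],[0,0,0.0005,0,0,0,255],[0,0,0.0005,0,0,0,255],[0,0,0.0005,0,0,0,255],[0,0,0.0005,0,0,0,255],[0,0,0.0005,0,0,0,255]], "force": 70}}

```text
clock: 17.05
position: [0.4876, 0.0535, 0.0257]
tool_rot: [-3.142, -0.0, 0.011]
force: [-0.0, 0.2, 1.6]
grip_width: 0.0108
```

Request:
{"api": "carry_out", "payload": {"series": [[0,0,-0.005,0,0,0,255],[0,0,-0.02,0,0,0,255],[0,0,-0.04,0,0,0,255],[0,0,-0.07,0,0,0,255],[0,0,-0.1,0,0,0,255],[0,0,-0.12,0,0,0,255],[0,0,-0.13,0,0,0,255],[0,0,-0.13,0,0,0,255]]}}

```text
clock: 18.05
position: [0.4878, 0.0536, 0.1563]
tool_rot: [-3.141, -0.001, 0.011]
force: [0.4, -0.0, -1.7]
grip_width: 0.0109
```

```bash
python3 - <<'E'
from h import *
s=telemetry.observe();print(s['clock'],s['position'],s['force'],np.degrees(s['tool_rot']),s['grip_width'],s['qpos'].round(3))
b=s['position'][2]-.0261
p,d=imaging.grab_frame('top');cv2.imwrite('pics/t9.png',p);K,T=cam('top');rimfit(K,T,d,'S',[.5636,.0546],b)
rimfit(K,T,d,'M',[.6123,-.1980],.003); rimfit(K,T,d,'L',[.6123,-.1980],0)
hyaw(K,T,d,'M',[.6123,-.198],.003,9)
hyaw(K,T,d,'L',[.6123,-.198],0,-36)
p,d=imaging.grab_frame('scene');K,T=cam('scene');rimfit(K,T,d,'S',[.5636,.0565],b)
rimfit(K,T,d,'M',[.6123,-.1960],.003)
p,d=imaging.grab_frame('wrist');cv2.imwrite('pics/w9.png',p)
K,T=cam('wrist',s);rimfit(K,T,d,'S',[.5636,.0546],b)
E
```

```text
18.05 [0.4877581  0.053596   0.15629937] [ 0.39664539 -0.0224318  -1.69728034] [-1.79984962e+02 -6.05973584e-02  6.17926133e-01] 0.010946767942025986 [-0.207  0.416 -0.03   2.019  0.019  0.705 -1.809]
S tilt deg x,y [3.05 0.88] rim z 0.1704 6
  ctr [0.5636 0.0529 0.0358]
M tilt deg x,y [-0.22  1.19] rim z 0.0424 48
  ctr [ 0.6118 -0.198   0.0457]
L tilt deg x,y [0.01 0.11] rim z 0.0366 48
  ctr [ 0.6119 -0.1972  0.0559]
M 93 mu [ 0.5279 -0.2116] yaw line 9.4 radial 9.2
L 92 mu [ 0.5349 -0.1412] yaw line -36.1 radial -36.3
S tilt deg x,y [-0.3   1.82] rim z 0.1703 47
  ctr [0.5624 0.0569 0.0355]
M tilt deg x,y [-5.85 -6.43] rim z 0.0372 32
  ctr [ 0.6124 -0.1938  0.0475]
S tilt deg x,y [-0.21 -0.1 ] rim z 0.1724 48
  ctr [0.5642 0.0539 0.0358]
```

View pics/w9.png

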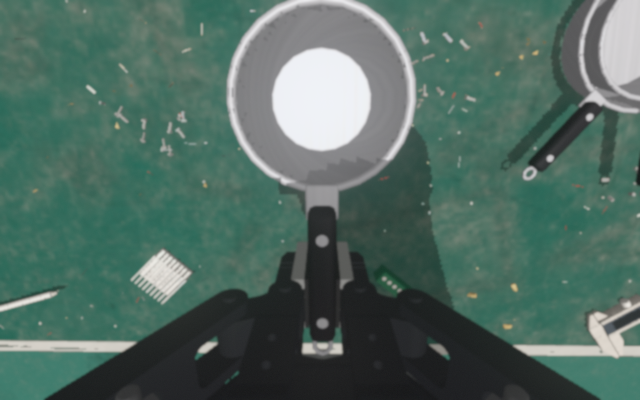

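```bash
python3 - <<'E'
from h import *
s=telemetry.observe()
shift(s,[.5679,-.2599,.156],54.2)
E
```

```text
shift [ 0.0773  0.3142 -0.001 ] rot [-4.000e-04  1.200e-03 -9.351e-01]
```

Request:
{"api": "carry_out", "payload": {"series": [[0.005,0.02,-0.005,0,0,-0.06,255],[0.013,0.05,-0.005,0,0,-0.16,255],[0.022,0.09,-0.005,0,0,-0.27,255],[0.032,0.13,-0.005,0,0,-0.39,255],[0.042,0.17,-0.005,0,0,-0.51,255],[0.052,0.21,-0.005,0,0,-0.63,255],[0.061,0.25,-0.005,0,0,-0.75,255],[0.069,0.28,-0.005,0,0,-0.85,255],[0.075,0.305,-0.003,0,0,-0.92,255],[0.077,0.314,-0.001,0,0,-0.935,255]]}}

```text
clock: 19.45
position: [0.5675, -0.2609, 0.1555]
tool_rot: [-3.14, 0.0, 0.944]
force: [-0.4, 0.2, -1.1]
grip_width: 0.0107
```

```bash
python3 - <<'E'
from h import *
s=telemetry.observe();print(s['clock'],s['position'],s['force'],np.degrees(s['tool_rot']),s['qpos'].round(3))
shift(s,[.5679,-.2599,.156],54.2)
E
```

```text
19.45 [ 0.56746116 -0.26091449  0.15546256] [-0.35885382  0.19975644 -1.11072923] [-1.79920058e+02  2.38837195e-02  5.41074963e+01] [ 0.482  0.612 -0.217  1.661  0.16   0.888 -0.425]
shift [ 0.0011 -0.0002 -0.0005] rot [-0.0014  0.0004 -0.0016]
```

Request:
{"api": "carry_out", "payload": {"series": [[0.001,0,0.01,0,0,0,255],[0.001,0,0.03,0,0,0,255],[0.001,0,0.045,0,0,0,255],[0.001,0,0.055,0,0,0,255],[0.001,0,0.06,0,0,0,255],[0.001,0,0.06,0,0,0,255]]}}

```text
clock: 20.2
position: [0.5686, -0.2587, 0.0966]
tool_rot: [-3.141, 0.0, 0.946]
force: [-0.5, 1.0, -1.0]
grip_width: 0.0109
```

```bash
python3 - <<'E'
from h import *
s=telemetry.observe();print(s['clock'],s['position'],s['force'],np.degrees(s['tool_rot']))
b=s['position'][2]-.0258
p,d=imaging.grab_frame('top');cv2.imwrite('pics/t10.png',p[100:300,280:500]);K,T=cam('top')
c0=[.6122,-.1982]
rimfit(K,T,d,'S',c0,b);hyaw(K,T,d,'S',c0,b,54)
p,d=imaging.grab_frame('scene');K,T=cam('scene');rimfit(K,T,d,'S',[.6122,-.196],b)
p,d=imaging.grab_frame('wrist');cv2.imwrite('pics/w10.png',p)
K,T=cam('wrist',s);rimfit(K,T,d,'S',c0,b);rimfit(K,T,d,'L',c0,0)
hyaw(K,T,d,'M',c0,.003,9)
shift(s,[.5679,-.2599,.0318],54.2)
E
```

```text
20.2 [ 0.56855753 -0.25870144  0.09663767] [-0.54044694  0.97018834 -1.0474913 ] [-1.79991109e+02  9.79496244e-04  5.41844949e+01]
S tilt deg x,y [0.03 0.65] rim z 0.1122 48
  ctr [ 0.6124 -0.1986  0.0359]
S 25 mu [ 0.5777 -0.2432] yaw line 5.9 radial 52.5
S tilt deg x,y [-0.73  0.12] rim z 0.1129 47
  ctr [ 0.6118 -0.1958  0.0351]
S tilt deg x,y [-0.31 -0.45] rim z 0.1127 48
  ctr [ 0.6134 -0.1983  0.0358]
L tilt deg x,y [ -3.13 -14.83] rim z 0.0448 6
  ctr [ 0.6094 -0.1977  0.059 ]
M 1469 mu [ 0.5281 -0.2115] yaw line 9.6 radial 9.0
shift [-0.0014  0.0002  0.0648] rot [-0.0002  0.     -0.0003]
```

View pics/w10.png

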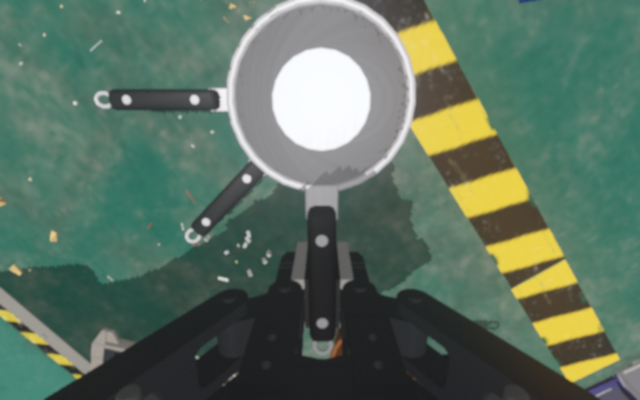

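In the wrist view the small pan is centred over the nest, with its rim at (320,95). The medium handle is at (225,200) and the large at (160,100), a proper fan. Lowering slowly.

Request:
{"api": "carry_out", "payload": {"series": [[-0.0005,0,0.012,0,0,0,255],[-0.0007,0,0.027,0,0,0,255],[-0.0007,0,0.04,0,0,0,255],[-0.0007,0,0.05,0,0,0,255],[-0.0007,0,0.057,0,0,0,255],[-0.0007,0,0.06,0,0,0,255],[-0.0007,0,0.062,0,0,0,255],[-0.0007,0,0.063,0,0,0,255],[-0.0007,0,0.0635,0,0,0,255]]}}

```text
clock: 21.48
position: [0.5683, -0.2594, 0.0334]
tool_rot: [3.141, -0.0, 0.946]
force: [0.1, -0.6, -1.4]
grip_width: 0.0108
```

Request:
{"api": "carry_out", "payload": {"series": [[0,0,0.0004,0,0,0,255],[0,0,0.0008,0,0,0,255],[0,0,0.0008,0,0,0,255]]}}

```text
clock: 21.85
position: [0.5681, -0.2594, 0.0324]
tool_rot: [-3.142, 0.0, 0.946]
force: [-0.9, 0.9, -1.9]
grip_width: 0.0109
```

Request:
{"api": "carry_out", "payload": {"series": [[0,0,0.0003,0,0,0,255],[0,0,0.0006,0,0,0,255],[0,0,0.0006,0,0,0,255]]}}

```text
clock: 22.22
position: [0.5681, -0.2595, 0.0319]
tool_rot: [3.141, 0.0, 0.946]
force: [-0.4, -0.1, 1.4]
grip_width: 0.0107
```

Request:
{"api": "carry_out", "payload": {"series": [[0,0,0.0003,0,0,0,255],[0,0,0.0006,0,0,0,255],[0,0,0.0006,0,0,0,255]]}}

```text
clock: 22.6
position: [0.568, -0.2598, 0.0315]
tool_rot: [3.141, 0.0, 0.945]
force: [-3.6, -1.8, 6.5]
grip_width: 0.011
```

Contact at the expected height (6.5 N). I'll release part-way and rise.

Request:
{"api": "carry_out", "payload": {"series": [[0,0,-0.0003,0,0,0,255],[0,0,-0.0004,0,0,0,200],[0,0,-0.0004,0,0,0,180],[0,0,-0.0004,0,0,0,165],[0,0,-0.0004,0,0,0,155],[0,0,-0.0004,0,0,0,155]]}}

```text
clock: 23.35
position: [0.5682, -0.2594, 0.0316]
tool_rot: [3.142, -0.0, 0.946]
force: [0.2, -0.5, 0.1]
grip_width: 0.0335
```

Request:
{"api": "carry_out", "payload": {"series": [[0,0,-0.015,0,0,0,155],[0,0,-0.04,0,0,0,155],[0,0,-0.08,0,0,0,155],[0,0,-0.12,0,0,0,155],[0,0,-0.14,0,0,0,155],[0,0,-0.14,0,0,0,155]]}}

```text
clock: 24.1
position: [0.5689, -0.2597, 0.1741]
tool_rot: [3.138, -0.001, 0.946]
force: [0.4, -0.7, -0.2]
grip_width: 0.034
```

```bash
python3 - <<'E'
from h import *
s=telemetry.observe();print(s['clock'],s['position'],s['force'],s['grip_width'])
p,d=imaging.grab_frame('wrist');cv2.imwrite('pics/w11.png',p)
K,T=cam('wrist',s);c0=[.6125,-.1983]
a=rimfit(K,T,d,'S',c0,.006);m=rimfit(K,T,d,'M',c0,.003);l=rimfit(K,T,d,'L',c0,0)
hyaw(K,T,d,'S',a[:2],.006,54);hyaw(K,T,d,'M',m[:2],.003,9);hyaw(K,T,d,'L',l[:2],0,-36)
p,d=imaging.grab_frame('scene');cv2.imwrite('pics/s11.png',cv2.resize(p[120:270,280:430],None,fx=3,fy=3));K,T=cam('scene')
rimfit(K,T,d,'S',[.6122,-.196],.006)
p,d=imaging.grab_frame('top');cv2.imwrite('pics/t11.png',p);K,T=cam('top')
a=rimfit(K,T,d,'S',c0,.006);hyaw(K,T,d,'S',a[:2],.006,54)
E
```

```text
24.1 [ 0.56892332 -0.25973549  0.17411172] [ 0.38072153 -0.65356686 -0.20531581] 0.034023146329951
S tilt deg x,y [0.1  0.09] rim z 0.0481 48
  ctr [ 0.6128 -0.1988  0.036 ]
M tilt deg x,y [-0.03 -0.07] rim z 0.0419 48
  ctr [ 0.6115 -0.1987  0.047 ]
L tilt deg x,y [-0.62 -0.03] rim z 0.0366 48
  ctr [ 0.6135 -0.1973  0.0559]
S 806 mu [ 0.5692 -0.2603] yaw line 55.2 radial 54.6
M 806 mu [ 0.5272 -0.2118] yaw line 9.4 radial 8.8
L 947 mu [ 0.5359 -0.1408] yaw line -35.8 radial -36.1
S tilt deg x,y [-1.13  0.12] rim z 0.0479 47
  ctr [ 0.6114 -0.197   0.0359]
S tilt deg x,y [-0.96 -0.72] rim z 0.048 48
  ctr [ 0.6121 -0.1989  0.0356]
S 62 mu [ 0.5727 -0.2535] yaw line 54.0 radial 54.2
```

View pics/w11.png

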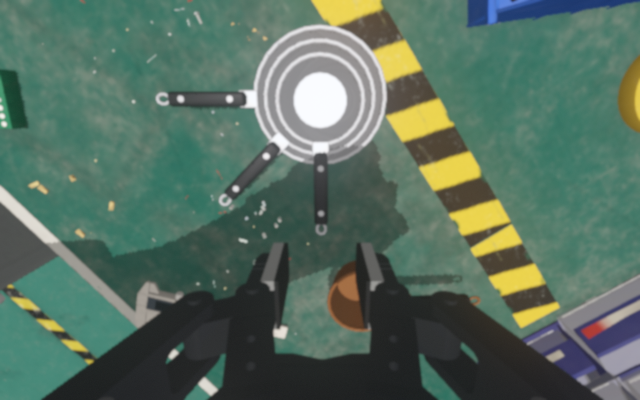

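View pics/s11.png

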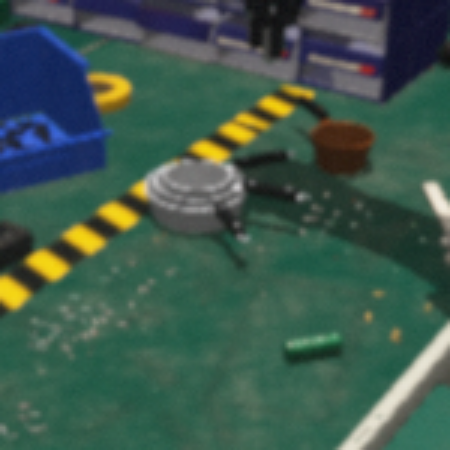

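View pics/t11.png

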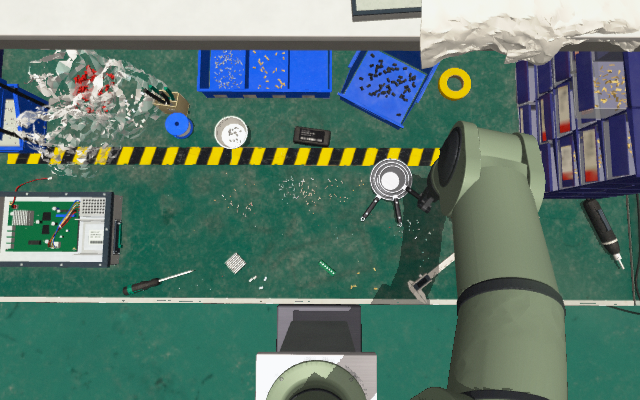

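The nest is concentric. In the wrist view the handles at (205,99), (252,172) and (321,190) fan at about 45° steps, and rim heights are 35, 42 and 48 mm. Bystanders are untouched and the gripper is clear at 0.17 m, so I'm handing in.

```bash
python3 - <<'E'
from workcell import ticket
print(ticket.job_done())
E
```

```text
the job is handed in; nothing more can be done
None
```

The three pans are nested as asked, and I handed the job in at about 24 s of robot time. The large pan stayed where it stood. I lowered the medium pan into it until the force reading showed light contact (8.5 N) and let go. The small pan went into the medium one the same way (6.5 N).

**Handle fan:** the wrist camera's last look gave yaws of about -36°, 9° and 55° for large, medium and small. That makes the steps 45° and 45–46°. The top camera put the small pan's handle at 54°.

**Fit:** the three rim centres agree within about 2 mm, against 6 mm of play. The wrist view shows the medium and small pans level to within 0.1°. Rim heights of about 42 and 48 mm for medium and small, against an expected 40 and 46 mm, match each sitting flat on the floor of the pan below. The extra 2 mm is not a gap, since my rim fit also read 1–3 mm high on pans standing on the bench.

**Disagreements:**
- The scene camera reads about 2 mm further in y than the top camera, consistently for all the pans, so it cancelled in the relative placing.
- The scene and top cameras show up to about 1° of tilt on the small pan. I took this as fit noise, because pans standing on the bench read up to 1.3° the same way.
- A few rim fits failed while other pans or the arm were in the way, and I ignored those.

In the last picture the other things on the bench look unmoved, and the gripper was clear of the pans with its fingertips about 0.17 m above the bench.

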